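Gauge the setter slots and load the painted tile

ROBOT

A 6-joint arm with a two-finger parallel gripper is mounted at the origin on the work surface. World frame = base frame: x ahead of the robot, y to its left, z up, the work surface at z = 0. Lengths are in mm, angles in rad, forces in N, time in s.
With the tool pointing down it reaches from about 300 to 850 mm from the base axis. Payload 5.4 kg.
Tool frame: the origin (TCP) lies at the very end of the fingers, on their centre line; the grasp point (between the pads) lies 19 mm behind it; z points along the fingers, y is the line along which they close (so a half turn about z gives the same grasp; the last joint's range is limited). The gripper opens to 85 mm and grips with 20 to 120 N. Pads are 22 mm wide; open, the fingers measure 114 mm over their backs; the gripper's body (76 mm by 85 mm) begins 54 mm behind the grasp point. The pads swing forward as they close: fully open they stand 13 mm farther back than shut.
Start: joints at [0.907, 0.158, 1.597, -0, 1.386, -0.21], TCP at [252.078, 516.781, 231.299] pointing down, gripper open.
Joint ranges: [-2.91, 2.91], [-0.94, 2.29], [0.18, 2.7], [-1.29, 4.43], [0.17, 2.64], [-3, 3]. Speed limits (rad/s): [2.57, 2.57, 3.14, 3.14, 3.14, 3.14].

INTERFACE

Orientations are given as [roll, pitch, yaw] about the fixed x, y, z axes, in that order (R = Rz(yaw) Ry(pitch) Rx(roll)).
In Python, from bench import * gives the robot as it stands. The module is installed in compiled form; this text tells all that it offers.
- The arm moves only by the tool arm_command, never from a script. Its argument "deltas" is a list of rows, each a list of 6 numbers: the shift along the tool's x, y, z in normalised numbers (1 is 300 mm), then the turn, a rotation vector about the tool's x, y, z in fractions of the full range, 1 being 45 degrees. In form: [[tx, ty, tz, rx, ry, rz], ...]. A call has 1 to 5 rows; each row is the pose to reach, as a shift and turn from the pose commanded when the call began, along the tool's axes at that moment; what a row does not reach only later rows make up. A row lasts 1/8 s, in which the tool goes at most 62.5 mm and 10.7 degrees, less where a joint would pass 70% of its speed; a pose out of reach is approached as far as the arm can. Shift and turn numbers lie between -1 and 1, and a call with a number outside is refused. A call with a gripper value outside its range is refused whole. "claw" is the closure, from 0 (fully open) to 1 (shut), set as the call begins (left out, the last holds). The fingers move at their own pace and stop on an object; "squeeze" is the grip in N (left out, the last holds). Time passes only in rows, so rows that repeat a pose let the fingers close. It gives the time, the measured TCP pose, the force, the opening and the grip force at its end, in the units of the state.
- get_state(): the state, without advancing time (a new reading comes with each control period).
- read_camera(name): name is "scene" or "side" or "wrist"; returns a dict with "image" (400x640x3 uint8, red, green, blue), "K" (3x3 intrinsics, pixels), "eye" and "orientation" of the camera in the world; the wrist camera has in their place "T_tool_cam" (4x4, takes a point from camera to tool coordinates, whose origin is the TCP and whose axes are the flange's). Camera axes: x right, y down, z forward; pixel columns grow to the right and rows downward; lengths in mm; the calibration is good to about 2 mm. A picture is of the moment at which its call begins: read the wrist's pose just before it. There is no depth.
- finish_job(): hands the job in; it is judged then, once.
Trained networks look in a picture, given as the dict that the camera call returned (one of the last four; its "shot" number tells which), for a name from the list of things; names that differ only in an ending like _2 or _b are one class to them, and where a whole thing is asked for, a point or a joint stands for the part that bears it (a point fixed in the world has none). Each returns a list of dicts, best first, with "score" (0 to 1); they miss things now and then, are a little off and sometimes report something else, mostly with a low value. They report only what shows in the picture. A call takes as long as a camera call. They do not tell look-alikes from the thing itself.
- boxes_of(name, picture): "centre" ([column, row] in pixels, amid what is visible of it).
- cut_out(name, picture): "pixels" (400x640 bool, what is visible of it) and "centre" ([column, row] in pixels, amid what is visible of it).
- tip_of(name, picture): "centre" ([column, row] in pixels: a listed point, or the origin of a listed thing).
The state is a dict: "time_s": time; "qpos": joint angles; "joint_velocities": joint speeds; "joint_torque": joint torques, N m; "tcp_pos": TCP position; "eef_rot": TCP orientation; "ft_force": force on the tool from outside, world axes, zero at the start; "ft_torque": the same for the moment, N m; "finger_gap": finger opening in mm; "finger_force": force on a finger pad.
Only numpy, scipy, OpenCV 4.12 (cv2) and the standard library are available. Lean on these libraries where they do the work, as an engineer would, in place of code of your own. Each camera call takes 0.05 s, during which the arm holds its last target. There are 200 camera calls.

TASK

Before firing, find out which of the three slots of the kiln setter is still clear: try the slot gauge in them, pushing gently, until it goes right down in one; the other two are choked lower down with run glaze and it jams there, so never force it. Then stand the gauge back in its wooden block, and set the painted square tile on edge in the clear slot, gently and right down to the bottom. Leave the border tile, cups, dish and jar where they are.

Things in the scene. Friction and masses are not known exactly. Their poses are not given: they have to be found in the camera images.
- setter: kiln setter: buff refractory block 70 mm (x) by 157 mm (y) by 54 mm high, fixed, with three slots side by side, 50 mm apart along its y, all alike from above. Each runs along its x (64 mm long, open at both ends and the top), 9 mm wide, 40 mm deep. One, a different one each time, is clear to its floor; in the other two fired-on glaze narrows the slot lower down. Origin: centre of underside, z up
- slot_left (a point): mouth of the slot on the setter's +y side: middle of its length and width, level with the setter's top, 40 mm above the slot's floor. x along the slot, y across its 9 mm width, z up. The mouth's two long edges have a 3 mm bevel. If the slot is choked, a 7 mm thick blade or tile jams between 5 and 20 mm below this point
- slot_mid (a point): the same for the middle slot
- slot_right (a point): the same for the slot on the setter's -y side
- gauge: slot gauge: flat steel blade 40 mm wide (x), 7 mm thick (y), 62 mm long, pointing down from a wooden handle 46 mm (x) by 22 mm (y) by 44 mm high; 106 mm in all, about 180 g. Starts upright in its block, blade down, its x along the block's x. Origin: centre of the blade's tip, z up towards the handle
- gauge_grip (a point): middle of the gauge's wooden handle, 84 mm above the blade's tip; take it across its 22 mm thickness (gauge y)
- gauge_block: dark wooden block 74 mm (x) by 62 mm (y) by 48 mm high, fixed, with one slot 48 mm (x) by 10.5 mm (y), 36 mm deep, in the middle of its top. In it the gauge stands on the slot's floor, its tip 12 mm above the block's origin, its handle clear above the block. Origin: centre of underside, z up
- tile: painted square tile, 100 mm (x) by 100 mm (z) by 7 mm thick (y), about 150 g, white with a blue flower, standing on edge in the tile rack. Origin: middle of its lower edge, z up. To be gripped by its upper part; it may go in a setter slot either way round, its ends then standing out 18 mm at both ends of the slot
- rack: light wooden tile rack 90 mm (x) by 132 mm (y), fixed: base 12 mm thick (the tiles stand on it) with six ribs 24 mm high on it; the 8.5 mm grooves between them run along its x, 22.5 mm apart. The square tile stands in the groove 22.5 mm to the -y side of the middle, the border tile 22.5 mm to the +y side. Origin: centre of underside, z up
- border_tile: bystander: painted border tile 100 mm by 50 mm high by 7 mm, on edge in the rack 45 mm from the square tile. Origin: middle of its lower edge
- cup_a: bystander: white cup of colour, 72 mm across, 65 mm high. Origin: centre of its foot
- cup_b: bystander: another such cup
- dish: bystander: low terracotta dish 84 mm across, 35 mm high. Origin: centre of its foot
- jar: bystander: closed jar 60 mm across, 65 mm high. Origin: centre of its foot
Things that resemble listed ones, but are neither listed nor needed, are in the scene too. Leave any black or turquoise look-alike of the tile alone. Leave any purple look-alike of the gauge alone.

How it is judged (in metres and radians):
On the way, in this order (a step that is already met when the one before it is completed fails the run):
1. the gauge's blade is right down in the clear slot of the setter (33 mm or more below the mouth) (((x of gauge in the frame of slot_left between -0.025 and 0.025 m and y of gauge in the frame of slot_left between -0.004 and 0.004 m and z of gauge in the frame of slot_left between -0.045 and -0.033 m) or (x of gauge in the frame of slot_mid between -0.025 and 0.025 m and y of gauge in the frame of slot_mid between -0.004 and 0.004 m and z of gauge in the frame of slot_mid between -0.045 and -0.033 m) or (x of gauge in the frame of slot_right between -0.025 and 0.025 m and y of gauge in the frame of slot_right between -0.004 and 0.004 m and z of gauge in the frame of slot_right between -0.045 and -0.033 m))), for 0.1 s.
2. the gauge stands in its block again, let go (x of gauge in the frame of gauge_block between -0.006 and 0.006 m and y of gauge in the frame of gauge_block between -0.004 and 0.004 m and z of gauge in the frame of gauge_block between 0.008 and 0.018 m and angle between gauge's own z axis and vertical below 0.2 rad and contact force between gauge and the fingers below 0.1 N), for 0.2 s.
At the end, for the whole second after the job is handed in: the painted tile stands on edge in the clear slot of the setter, its lower edge at least 36 mm below the mouth, its middle within 20 mm of the slot's middle, upright within 0.15 rad, let go and still; the gauge stands in its block, tip on the slot floor, upright within 0.2 rad, let go and still (all of step 2 and ((x of tile in the frame of slot_left between -0.02 and 0.02 m and y of tile in the frame of slot_left between -0.004 and 0.004 m and z of tile in the frame of slot_left between -0.045 and -0.036 m and angle between tile's own z axis and vertical below 0.15 rad) or (x of tile in the frame of slot_mid between -0.02 and 0.02 m and y of tile in the frame of slot_mid between -0.004 and 0.004 m and z of tile in the frame of slot_mid between -0.045 and -0.036 m and angle between tile's own z axis and vertical below 0.15 rad) or (x of tile in the frame of slot_right between -0.02 and 0.02 m and y of tile in the frame of slot_right between -0.004 and 0.004 m and z of tile in the frame of slot_right between -0.045 and -0.036 m and angle between tile's own z axis and vertical below 0.15 rad)) and contact force between tile and the fingers below 0.1 N and linear speed of each of tile, gauge below 0.02 m/s); the robot touches nothing.
It fails at once if the gauge's blade is forced at the setter (more than 40 N on it) (contact force between gauge_c0 and anything else above 40 N and horizontal distance between gauge and setter below 0.13 m).
It fails at once if the painted tile is knocked or pressed down hard (more than 40 N on its lower half) (contact force between tile_c0 and anything else above 40 N).
It fails at once if the border tile, a cup, the dish or the jar is pushed more than 20 mm (distance of any of border_tile, cup_a, cup_b, dish, jar from where it was at the start of the episode above 0.02 m).
It also fails if it takes over 72 s, if anything falls off the work surface, if the arm or the gripper's body presses on something with over 40 N, if the wrist force passes 120 N, or if a joint passes its speed limit or range.

## Working session

There is one attempt and no reset: what is moved stays moved. The work goes in short steps, Python scripts to look and compute and a tool call to move; the robot and the scene stay as the last step left them, time stands still between calls to the robot, and variables do not carry over. Pictures are saved under pics/ and viewed, at most 13 in all, crops included, and the job is handed in when it is done.

Besides the shell and the picture viewer there is one more tool, called after ">>>" in YAML: its name, and indented under it one key for each argument. arm_command: Moves the arm, as the interface text tells. Its arguments: {"type":"object","properties":{"deltas":{"type":"array","items":{"type":"array","items":{"type":"number"}}},"claw":{"type":"number"},"squeeze":{"type":"number"}},"required":["deltas"]}

```bash
mkdir -p pics; cat > h.py <<'E'
from bench import *
import numpy as np, cv2
from scipy.spatial.transform import Rotation as Rn
def cam(name):
    s=get_state(); p=read_camera(name)
    if name=="wrist":
        T=np.eye(4);T[:3,:3]=Rn.from_euler('xyz',s["eef_rot"]).as_matrix();T[:3,3]=s["tcp_pos"]
        W=T@np.array(p["T_tool_cam"]);p["R"]=W[:3,:3];p["e"]=W[:3,3]
    else:
        o=np.array(p["orientation"]);p["R"]=o if o.shape==(3,3) else Rn.from_euler('xyz',o).as_matrix();p["e"]=np.array(p["eye"])
    return p
def ray(p,c): return p["R"]@np.linalg.inv(p["K"])@np.array([c[0],c[1],1.])
def onz(p,c,z):
    d=ray(p,c);return p["e"]+d*(z-p["e"][2])/d[2]
def proj(p,X):
    v=np.array(p["K"])@(p["R"].T@(np.array(X,float)-p["e"]));return v[:2]/v[2]
def tri(obs):
    A=0;b=0
    for p,c in obs:
        d=ray(p,c);d/=np.linalg.norm(d);M=np.eye(3)-np.outer(d,d);A=A+M;b=b+M@p["e"]
    return np.linalg.solve(A,b)
def save(p,n): cv2.imwrite(f"pics/{n}.png",p["image"][:,:,::-1])
E
python3 - <<'E'
from h import *
s=get_state();print({k:np.round(v,3) for k,v in s.items()})
for n in("scene","side","wrist"):
    p=cam(n);save(p,n+"0");print(n,p["e"].round(1),p["R"].round(3).tolist(),p["K"][0][0])
    for t in("setter","slot_left","slot_mid","slot_right","gauge","gauge_grip","gauge_block","tile","rack","border_tile"):
        r=tip_of(t,p);print(t,[(np.round(q["centre"]).tolist(),round(q["score"],2)) for q in r[:3]])
E
cd pics; python3 -c "
import cv2,numpy as np
cv2.imwrite('a.png',np.vstack([cv2.imread('scene0.png')]))"
```

```text
{'time_s': np.float64(0.0), 'qpos': array([ 0.907,  0.159,  1.598,  0.   ,  1.386, -0.21 ]), 'joint_velocities': array([-0.   ,  0.   , -0.001,  0.   , -0.001,  0.   ]), 'joint_torque': array([-1.0000e-03, -3.9600e+01, -3.3143e+01, -0.0000e+00,  8.0000e-03,
       -0.0000e+00]), 'tcp_pos': array([251.688, 516.307, 230.301]), 'eef_rot': array([-3.14 , -0.   ,  2.688]), 'ft_force': array([ 0.778, -0.316, -0.37 ]), 'ft_torque': array([ 0.001, -0.004,  0.012]), 'finger_force': np.float64(0.0), 'finger_gap': np.float64(85.206)}
scene [1173.4  857.5  791.6] [[-0.817, 0.325, -0.476], [0.576, 0.441, -0.688], [-0.014, -0.837, -0.548]] 482.99855030973197
setter [([311.0, 226.0], 0.81), ([282.0, 174.0], 0.5)]
slot_left [([321.0, 216.0], 0.95), ([392.0, 218.0], 0.74)]
slot_mid [([316.0, 205.0], 0.82)]
slot_right [([309.0, 200.0], 0.61), ([318.0, 204.0], 0.49)]
gauge [([281.0, 177.0], 0.81), ([299.0, 166.0], 0.66), ([423.0, 286.0], 0.25)]
gauge_grip [([276.0, 152.0], 0.86), ([299.0, 139.0], 0.67)]
gauge_block [([280.0, 178.0], 0.73)]
tile [([366.0, 260.0], 0.92), ([418.0, 284.0], 0.65), ([466.0, 
[... 263 characters left out ...]
.0, 222.0], 0.77), ([291.0, 144.0], 0.2)]
slot_left [([324.0, 197.0], 0.56)]
slot_mid [([322.0, 207.0], 0.95)]
slot_right [([315.0, 221.0], 0.77)]
gauge [([307.0, 302.0], 0.97), ([261.0, 327.0], 0.97)]
gauge_grip [([306.0, 278.0], 0.72), ([258.0, 308.0], 0.7)]
gauge_block [([309.0, 309.0], 0.93), ([320.0, 203.0], 0.37)]
tile [([291.0, 146.0], 0.89), ([310.0, 175.0], 0.68), ([242.0, 148.0], 0.65)]
rack [([290.0, 139.0], 0.71)]
border_tile []
wrist [192.7 546.9 373.2] [[0.439, 0.866, 0.238], [0.899, -0.423, -0.116], [0.0, 0.265, -0.964]] 302.70056103283696
setter []
slot_left []
slot_mid []
slot_right []
gauge []
gauge_grip []
gauge_block []
tile [([227.0, 296.0], 0.81)]
rack []
border_tile []
```

View pics/scene0.png

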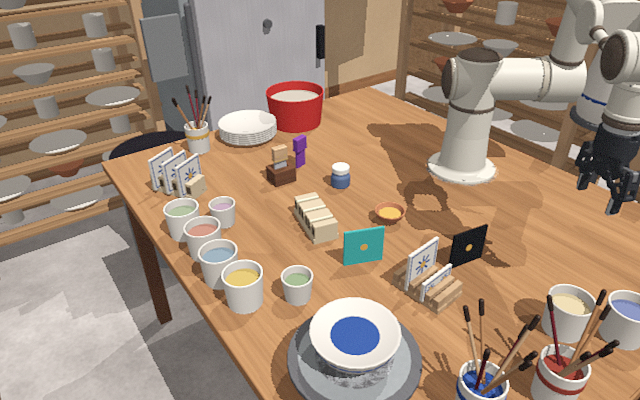

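View pics/side0.png

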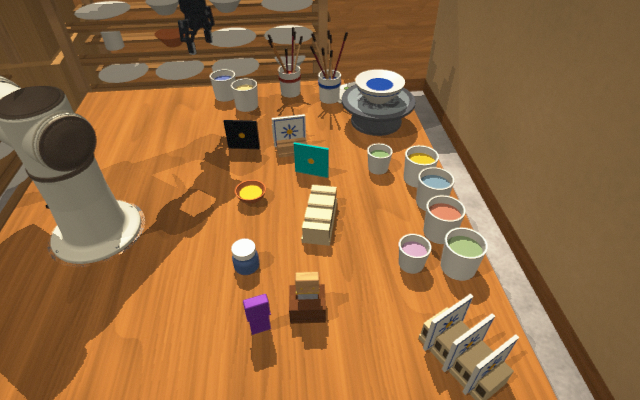

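The scene view shows the gauge in its block (280,165), the setter (316,218), the white tile in its rack (422,263). The side view shows the same at (307,295), (320,215) and (289,130). The purple gauge, the black tile and the teal tile are look-alikes.

```bash
python3 - <<'E'
from h import *
a=cam("scene");b=cam("side")
for n,ca,cb in(("grip",(277,152),(306,278)),("gauge",(281,177),(307,302)),("block",(280,178),(309,309)),("slotmid",(316,206),(322,207)),("tile",(418,284),(291,146))):
    print(n,tri([(a,ca),(b,cb)]).round(1))
S=get_state()
for n in("setter","gauge_block","rack"):
  for p in(a,b):
    for q in cut_out(n,p)[:3]:
        z={"setter":27,"gauge_block":24,"rack":15}[n];print(n,np.round(q["centre"]),round(q["score"],2),onz(p,q["centre"],z).round(0), q["pixels"].sum())
E
```

```text
grip [ 521.4 -280.4  103.4]
gauge [ 519.  -275.2   15.3]
block [ 519.8 -285.3    6.1]
slotmid [567.5 -28.1  57.1]
tile [508.7 309.9   2. ]
setter [314. 218.] 0.58 [572. -22.  27.] 1510
setter [322. 217.] 0.69 [570. -37.  27.] 1710
gauge_block [281. 171.] 0.82 [ 509. -297.   24.] 546
gauge_block [421. 261.] 0.45 [466. 273.  24.] 775
gauge_block [311. 310.] 0.75 [ 523. -300.   24.] 1066
rack [431. 286.] 0.78 [501. 341.  15.] 1649
rack [287. 145.] 0.63 [496. 299.  15.] 370
```

Units first: shifts go in shares of 300 mm and turns go in shares of 45 degrees. So -286 mm / 300 = -0.9533, -240 mm / 300 = -0.8, -26 degrees / 45 = -0.5778.

>>> arm_command:
  deltas:
    - [-0.2,-0.0633,0,0,0,-0.1778]
    - [-0.4,-0.1267,0,0,0,-0.3556]
    - [-0.6,-0.19,0,0,0,-0.5333]
    - [-0.8,-0.2533,0,0,0,-0.5778]
    - [-0.9533,-0.3,0,0,0,-0.5778]

```text
time_s: 2.68
tcp_pos: [471.3, 308.6, 231.5]
eef_rot: [3.141, 0.001, 3.141]
ft_force: [0.3, 0.7, 0.4]
finger_gap: 85.5
finger_force: 0.0
```

>>> arm_command:
  deltas:
    - [0,0,0,0,0,0]
    - [0,0,0,0,0,0]

```text
time_s: 2.92
tcp_pos: [469.3, 310.7, 231.2]
eef_rot: [3.141, -0.001, 3.141]
ft_force: [-0.2, 0.6, 0.1]
finger_gap: 85.2
finger_force: 0.0
```

```bash
python3 - <<'E'
from h import *
s=get_state();print(s["time_s"],s["tcp_pos"].round(1),s["eef_rot"].round(3),s["ft_force"].round(1))
p=cam("wrist");save(p,"w1")
for t,z in(("setter",0),("slot_left",54),("slot_mid",54),("slot_right",54),("tile",12),("rack",0),("border_tile",12)):
    print(t,[(np.round(q["centre"]).tolist(),round(q["score"],2),onz(p,q["centre"],z).round(0)) for q in tip_of(t,p)[:3]])
E
```

```text
2.925 [469.3 310.7 231.2] [ 3.141e+00 -1.000e-03  3.141e+00] [-0.2  0.6  0.1]
setter [([67.0, 241.0], 0.87, array([564., -23.,   0.]))]
slot_left [([79.0, 273.0], 0.7, array([581.,  30.,  54.]))]
slot_mid [([31.0, 265.0], 0.73, array([570., -24.,  54.]))]
slot_right [([318.0, 198.0], 0.56, array([490., 310.,  54.])), ([354.0, 197.0], 0.26, array([489., 350.,  54.]))]
tile [([80.0, 271.0], 0.73, array([601.,  -5.,  12.])), ([214.0, 237.0], 0.66, array([552., 178.,  12.])), ([327.0, 77.0], 0.64, array([361., 321.,  12.]))]
rack [([333.0, 203.0], 0.77, array([511., 330.,   0.]))]
border_tile [([351.0, 198.0], 0.68, array([501., 351.,  12.]))]
```

View pics/w1.png

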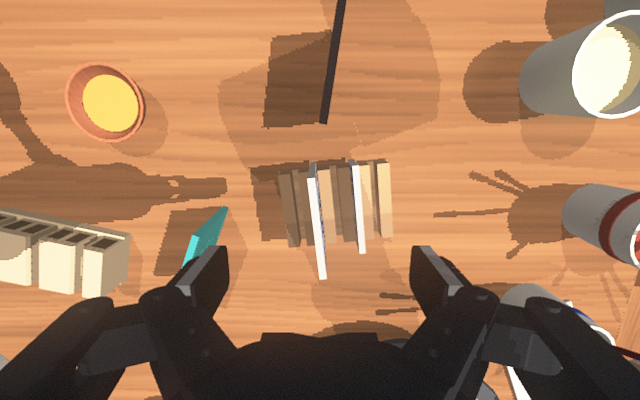

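Wrist view: the tile's top edge runs from about (315,168) to (322,278), with the border tile at about (358,205). The setter is at the left edge (70,250). Next I look from above the setter and the gauge.

In the tool's units: -300 mm / 300 = -1, -240 mm / 300 = -0.8.

>>> arm_command:
  deltas:
    - [-0.0667,-0.2,0,0,0,0]
    - [-0.0667,-0.4,0,0,0,0]
    - [-0.0667,-0.6,0,0,0,0]
    - [-0.0667,-0.8,0,0,0,0]
    - [-0.0667,-1,0,0,0,0]

```text
time_s: 3.95
tcp_pos: [489.5, 8.9, 231.6]
eef_rot: [-3.141, 0.001, -3.141]
ft_force: [0.5, 0.5, -0.3]
finger_gap: 85.3
finger_force: 0.0
```

In the tool's units: -38 mm / 300 = -0.1267.

>>> arm_command:
  deltas:
    - [0,-0.1267,0,0,0,0]
    - [0,-0.1267,0,0,0,0]
    - [0,-0.1267,0,0,0,0]

```text
time_s: 4.32
tcp_pos: [489.7, -26.8, 231.3]
eef_rot: [3.141, 0.0, -3.141]
ft_force: [-0.2, -0.7, 0.9]
finger_gap: 85.5
finger_force: 0.0
```

```bash
python3 - <<'E'
from h import *
s=get_state();print(s["time_s"],s["tcp_pos"].round(1),s["eef_rot"].round(3),s["ft_force"].round(1))
p=cam("wrist");save(p,"w2")
for t,z in(("setter",0),("slot_left",54),("slot_mid",54),("slot_right",54),("gauge_grip",96),("gauge_block",0)):
    print(t,[(np.round(q["centre"]).tolist(),round(q["score"],2),onz(p,q["centre"],z).round(0)) for q in tip_of(t,p)[:3]])
E
```

```text
4.325 [489.7 -26.8 231.3] [ 3.141  0.    -3.141] [-0.2 -0.7  0.9]
setter [([320.0, 227.0], 0.58, array([564., -24.,   0.]))]
slot_left [([318.0, 224.0], 0.61, array([541., -27.,  54.]))]
slot_mid [([324.0, 247.0], 0.85, array([568., -20.,  54.]))]
slot_right [([282.0, 235.0], 0.98, array([554., -67.,  54.]))]
gauge_grip [([58.0, 219.0], 0.97, array([ 520., -278.,   96.]))]
gauge_block [([116.0, 191.0], 0.85, array([ 515., -283.,    0.]))]
```

View pics/w2.png

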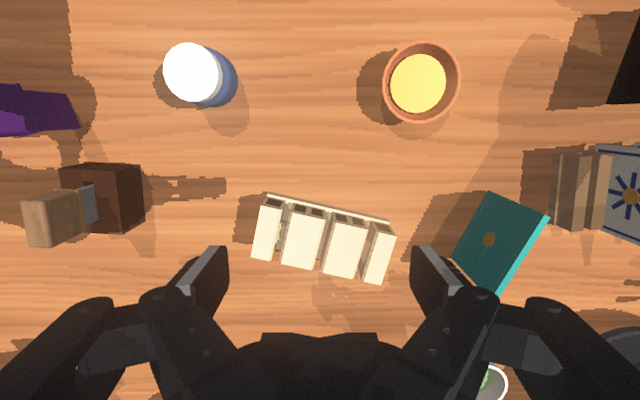

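In the tool's units: -255 mm / 300 = -0.85, -240 mm / 300 = -0.8.

>>> arm_command:
  deltas:
    - [0,-0.2,0,0,0,0]
    - [0.0333,-0.4,0,0,0,0]
    - [0.0667,-0.6,0,0,0,0]
    - [0.0667,-0.8,0,0,0,0]
    - [0.0667,-0.85,0,0,0,0]

```text
time_s: 5.3
tcp_pos: [469.2, -285.4, 231.2]
eef_rot: [-3.141, -0.0, 3.138]
ft_force: [0.7, 0.8, 0.0]
finger_gap: 85.5
finger_force: 0.0
```

>>> arm_command:
  deltas:
    - [0,0,0,0,0,0]
    - [0,0,0,0,0,0]

```text
time_s: 5.55
tcp_pos: [469.9, -280.8, 231.2]
eef_rot: [3.141, -0.0, -3.14]
ft_force: [-0.8, -0.3, 0.1]
finger_gap: 85.4
finger_force: 0.0
```

```bash
python3 - <<'E'
from h import *
s=get_state();print(s["time_s"],s["tcp_pos"].round(1),s["eef_rot"].round(3),s["ft_force"].round(1))
p=cam("wrist");save(p,"w3");np.savez("w3.npz",R=p["R"],e=p["e"],K=p["K"])
for t,z in(("gauge_grip",96),("gauge_block",0),("gauge",12)):
    print(t,[(np.round(q["centre"]).tolist(),round(q["score"],2),onz(p,q["centre"],z).round(0)) for q in tip_of(t,p)[:3]])
E
```

```text
5.55 [ 469.9 -280.8  231.2] [ 3.141 -0.    -3.14 ] [-0.8 -0.3  0.1]
gauge_grip [([318.0, 237.0], 0.96, array([ 519., -280.,   96.])), ([276.0, 132.0], 0.8, array([ 418., -318.,   96.]))]
gauge_block [([314.0, 208.0], 0.75, array([ 518., -286.,    0.])), ([625.0, 358.0], 0.71, array([752., 178.,   0.]))]
gauge [([285.0, 128.0], 0.92, array([ 418., -320.,   12.])), ([317.0, 211.0], 0.84, array([ 519., -282.,   12.]))]
```

View pics/w3.png

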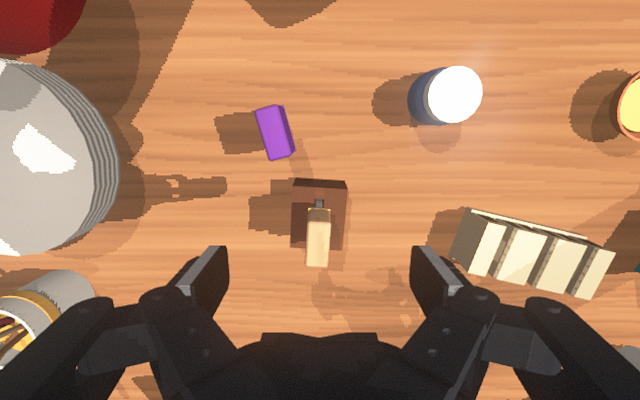

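Picture w2: the setter spans roughly (250–397, 192–285), rotated about −15° in the image. Picture w3: the block is at (291–348, 178–250) and the gauge handle at (306–331, 207–267), nearly axis-aligned. Now I fit box models to the masks.

```bash
cat > fit.py <<'E'
from h import *
from scipy.optimize import minimize
def corners(x,y,yaw,lx,ly,z0,z1):
    c,s=np.cos(yaw),np.sin(yaw)
    return [(x+c*a-s*b,y+s*a+c*b,z) for a in(-lx/2,lx/2) for b in(-ly/2,ly/2) for z in(z0,z1)]
def hullmask(p,boxes):
    m=np.zeros((1600,2560),np.uint8)
    for C in boxes:
        q=np.array([proj(p,X) for X in C])*4+1.5
        cv2.fillConvexPoly(m,cv2.convexHull(np.round(q).astype(np.int32)),1)
    return cv2.resize(m*255,(640,400),interpolation=cv2.INTER_AREA)/255.
def fit(p,mask,boxf,x0):
    f=lambda v:np.abs(hullmask(p,boxf(*v))-mask).sum()
    best=None
    for dy in(-.3,0,.3):
        r=minimize(f,[x0[0],x0[1],x0[2]+dy],method="Nelder-Mead",options=dict(initial_simplex=[[x0[0]+a,x0[1]+b,x0[2]+dy+c] for a,b,c in((0,0,0),(8,0,0),(0,8,0),(0,0,.2))],xatol=.05,fatol=.5))
        if best is None or r.fun<best.fun:best=r
    return best.x.round(3),round(best.fun,1),round(mask.sum(),1)
def hull(m):
    m=m.astype(np.uint8);n,l,st,_=cv2.connectedComponentsWithStats(m)
    k=1+st[1:,4].argmax();c,_=cv2.findContours((l==k).astype(np.uint8),0,2)
    o=np.zeros_like(m);cv2.fillConvexPoly(o,cv2.convexHull(c[0]),1);return o.astype(float)
E
python3 - <<'E'
from fit import *
p=cam("wrist");s=get_state()
T=np.eye(4);T[:3,:3]=Rn.from_euler('xyz',[3.141,0,-3.141]).as_matrix();T[:3,3]=[489.7,-26.8,231.3]
W=T@np.array(p["T_tool_cam"]);p2=dict(R=W[:3,:3],e=W[:3,3],K=p["K"])
im=cv2.imread("pics/w2.png");hsv=cv2.cvtColor(im,cv2.COLOR_BGR2HSV)
print("colors setter",im[240,300],im[250,345],"wood",im[150,300])
def reg(m,x0,y0,x1,y1):
    o=np.zeros_like(m);o[y0:y1,x0:x1]=m[y0:y1,x0:x1];return o
g=im[:,:,0].astype(float)/im[:,:,2].clip(1)
m=reg((g>.6)&(im[:,:,2]>100),235,185,408,295);H=hull(m);print("setter w2",fit(p2,H,lambda x,y,a:[corners(x,y,a,70,157,0,54)],[565,-25,-.2]))
im3=p["image"][:,:,::-1];g3=im3[:,:,0].astype(float)/im3[:,:,2].clip(1)
m=reg((g3>.6)&(im3[:,:,2]>100),440,195,630,310);H3=hull(m);print("setter w3",fit(p,H3,lambda x,y,a:[corners(x,y,a,70,157,0,54)],[565,-25,-.2]))
for n,bx in(("gauge_grip",lambda x,y,a:[corners(x,y,a,46,22,74,118)]),("gauge_block",lambda x,y,a:[corners(x,y,a,74,62,0,48),corners(x,y,a,46,22,74,118)])):
    r=[q for q in cut_out(n,p) if abs(q["centre"][0]-318)<25 and abs(q["centre"][1]-225)<40]
    if r:
        M=r[0]["pixels"].astype(float)
        if n=="gauge_block":
            G=hullmask(p,[corners(519,-281,0,46,22,74,118)]); M=np.maximum(M,G>.5)
        print(n,r[0]["score"],r[0]["centre"],fit(p,M,bx,[519,-281,0]))
# edge-ish: dump handle rows
v=im3.copy();
for C in (corners(519,-281,0,46,22,74,118),):
    for X in C: cv2.circle(v,tuple(np.round(proj(p,X)).astype(int)),1,(0,255,0),-1)
cv2.imwrite("pics/z.png",cv2.resize(v[160:290,260:380],None,fx=4,fy=4,interpolation=cv2.INTER_NEAREST))
E
```

```text
colors setter [217 246 254] [212 244 253] wood [111 164 232]
setter w2 (array([ 5.66882e+02, -2.14720e+01, -2.50000e-01]), np.float64(304.7), np.float64(9321.0))
setter w3 (array([ 5.67164e+02, -2.15250e+01, -2.51000e-01]), np.float64(315.7), np.float64(9608.0))
gauge_grip 0.92 [318.6, 236.4] (array([ 5.16404e+02, -2.81711e+02, -2.60000e-02]), np.float64(118.6), np.float64(1474.0))
gauge_block 0.91 [312.3, 205.2] (array([ 5.16744e+02, -2.81488e+02, -4.60000e-02]), np.float64(247.6), np.float64(4309.0))
```

View pics/z.png

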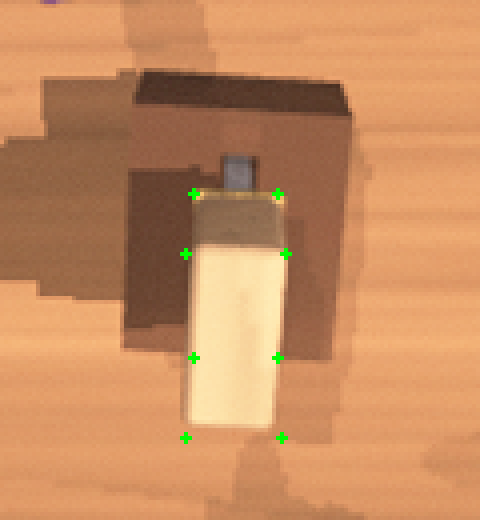

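The setter fits at (567,−21.5) with yaw −0.25, and both views agree. The block and gauge fit at (516.6,−281.6) with yaw about −0.04. I'll go and grasp the gauge.

In the tool's units: 155 mm / 300 = 0.5167, -46.5 mm / 300 = -0.155, 2.3 degrees / 45 = 0.0511.

>>> arm_command:
  deltas:
    - [-0.1533,-0.0033,0.0667,0,0,0.0511]
    - [-0.155,-0.0027,0.2,0,0,0.0511]
    - [-0.155,-0.0027,0.3333,0,0,0.0511]
    - [-0.155,-0.0027,0.45,0,0,0.0511]
    - [-0.155,-0.0027,0.5167,0,0,0.0511]
  claw: 0

```text
time_s: 6.52
tcp_pos: [515.4, -282.4, 74.2]
eef_rot: [3.14, -0.002, 3.102]
ft_force: [0.7, 0.9, -0.2]
finger_gap: 85.2
finger_force: 0.0
```

>>> arm_command:
  deltas:
    - [0,0,0,0,0,0]
    - [0,0,0,0,0,0]

```text
time_s: 6.78
tcp_pos: [517.2, -284.1, 78.1]
eef_rot: [-3.14, 0.002, 3.101]
ft_force: [0.6, 0.2, 0.4]
finger_gap: 85.4
finger_force: 0.0
```

>>> arm_command:
  deltas:
    - [0,0,0,0,0,0]
    - [0,0,0,0,0,0]
    - [0,0,0,0,0,0]
    - [0,0,0,0,0,0]
    - [0,0,0,0,0,0]
  claw: 1
  squeeze: 30

```text
time_s: 7.4
tcp_pos: [516.3, -283.2, 76.7]
eef_rot: [3.141, 0.0, 3.101]
ft_force: [-2.9, 0.4, 4.0]
finger_gap: 21.9
finger_force: 31.8
```

```bash
python3 - <<'E'
from fit import *
s=get_state();print(s["time_s"],s["tcp_pos"].round(1),s["eef_rot"].round(3),s["ft_force"].round(1),s["finger_gap"],s["finger_force"])
E
```

```text
7.4 [ 516.3 -283.2   76.7] [3.141 0.    3.101] [-2.9  0.4  4. ] 21.871477777556418 31.796157360076904
```

In the tool's units: -66 mm / 300 = -0.22, -50 mm / 300 = -0.1667.

>>> arm_command:
  deltas:
    - [0,0,-0.0333,0,0,0]
    - [0,0,-0.1,0,0,0]
    - [0,0,-0.1667,0,0,0]
    - [0,0,-0.22,0,0,0]
    - [0,0,-0.22,0,0,0]

```text
time_s: 8.02
tcp_pos: [517.3, -284.3, 144.8]
eef_rot: [-3.139, 0.003, 3.101]
ft_force: [-0.4, -0.0, -1.9]
finger_gap: 21.6
finger_force: 31.2
```

In the tool's units: 214.7 mm / 300 = 0.7157, 195 mm / 300 = 0.65, 12 degrees / 45 = 0.2667.

>>> arm_command:
  deltas:
    - [-0.0233,0.1667,0,0,0,0.0889]
    - [-0.0467,0.3333,0,0,0,0.1778]
    - [-0.07,0.5,0,0,0,0.2667]
    - [-0.09,0.65,0,0,0,0.2667]
    - [-0.0987,0.7157,0,0,0,0.2667]

```text
time_s: 8.65
tcp_pos: [553.9, -67.6, 141.5]
eef_rot: [3.141, -0.002, 2.894]
ft_force: [-0.0, -0.6, -2.6]
finger_gap: 21.7
finger_force: 30.7
```

>>> arm_command:
  deltas:
    - [0,0,0,0,0,0]
    - [0,0,0,0,0,0]
    - [0,0,0,0,0,0]

```text
time_s: 9.02
tcp_pos: [554.2, -71.2, 142.2]
eef_rot: [-3.141, -0.0, 2.89]
ft_force: [0.3, 0.8, -1.7]
finger_gap: 22.0
finger_force: 30.7
```

```bash
python3 - <<'E'
from fit import *
s=get_state();print(s["time_s"],s["tcp_pos"].round(1),s["eef_rot"].round(3),s["ft_force"].round(1),s["finger_gap"],s["finger_force"])
P=[cam(n) for n in("scene","side","wrist")]
for p,n in zip(P,("scene","side","wrist")):
    save(p,n+"4")
    for t in("gauge","slot_right","slot_mid","slot_left"):
        print(n,t,[(np.round(q["centre"],1),round(q["score"],2)) for q in tip_of(t,p)[:2]])
c=np.cos(-.25),np.sin(-.25)
tcp=s["tcp_pos"]
for p,n in zip(P,("scene","side","wrist")): print(n,"pred tip",proj(p,tcp-[0,0,64.7]).round(1),"pred slots R,M,L",[proj(p,[567+k*12.4,-21.5+k*48.4,54]).round(1) for k in(-1,0,1)])
q=[proj(P[1],[567,-21.5,54]),0]
a=P[0]["image"][150:260,230:370];b=P[1]["image"][130:270,250:390];w=P[2]["image"][150:340,180:460]
A=cv2.resize(a,None,fx=3,fy=3);B=cv2.resize(b,None,fx=2.7,fy=2.7)
B=B[:330];o=np.zeros((330,800,3),np.uint8);o[:,:420]=A[:330];o[:B.shape[0],420:420+B.shape[1]]=B[:,:380]
cv2.imwrite("pics/c4.png",o[:,:,::-1])
E
```

```text
9.025 [554.2 -71.2 142.2] [-3.141 -0.     2.89 ] [ 0.3  0.8 -1.7] 21.95334747063459 30.707210898399353
scene gauge [(array([306.8, 192.6]), 0.79), (array([298.6, 166.6]), 0.52)]
scene slot_right [(array([309.7, 198. ]), 0.8)]
scene slot_mid [(array([314.1, 206.2]), 0.94)]
scene slot_left [(array([323.3, 217. ]), 0.75), (array([434.5, 290. ]), 0.16)]
side gauge [(array([315.5, 209.5]), 0.81), (array([261.9, 327.7]), 0.6)]
side slot_right [(array([318.2, 222. ]), 0.57)]
side slot_mid [(array([320.8, 204.8]), 0.71)]
side slot_left [(array([322.9, 193.5]), 0.74)]
wrist gauge [(array([ 15.4, 113.1]), 0.71)]
wrist slot_right [(array([322.1, 204.5]), 0.56)]
wrist slot_mid [(array([381. , 203.8]), 0.61), (array([590.7, 305.1]), 0.53)]
wrist slot_left [(array([445.1, 206.7]), 0.58)]
scene pred tip [308.9 191.8] pred slots R,M,L [array([309.3, 199.2]), array([315.7, 208.8]), array([322.5, 218.9])]
side pred tip [316.1 212.8] pred slots R,M,L [array([316.3, 219.4]), array([319.6, 205.2]), array([322.6, 192. ])]
wrist pred tip [317.1 211.9] pred slots R,M,L [array([319. , 202.8]), array([382.2, 202.7]), array([445.3, 202.7])]
```

View pics/c4.png

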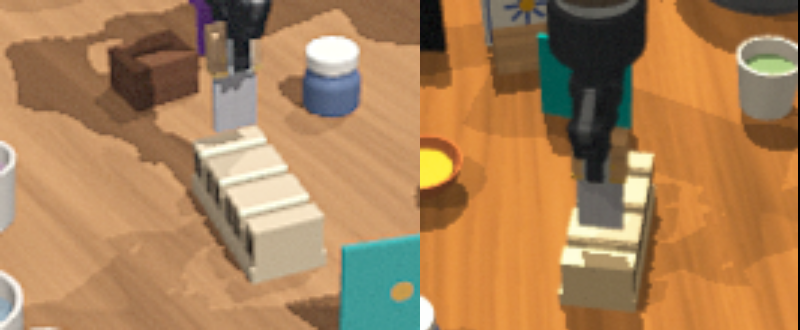

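View pics/wrist4.png

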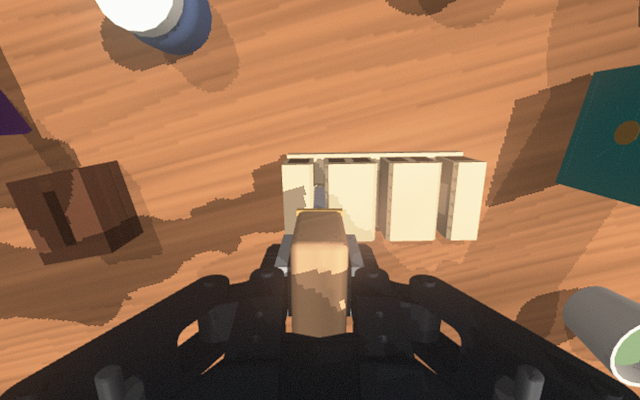

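Blade and right slot both sit at column about 320 in the wrist view, so they are aligned. I descend to just above the mouth with a lower grip force, which acts as a fuse.

In the tool's units: 20 mm / 300 = 0.0667, 16 mm / 300 = 0.0533.

>>> arm_command:
  deltas:
    - [0,0.0023,0.0267,0,0,0]
    - [0,0.0023,0.0533,0,0,0]
    - [0,0.0023,0.0667,0,0,0]
    - [0,0.0023,0.0667,0,0,0]
  squeeze: 20

```text
time_s: 10.28
tcp_pos: [554.1, -69.1, 121.6]
eef_rot: [3.141, -0.001, 2.892]
ft_force: [-0.8, 0.8, -1.9]
finger_gap: 22.3
finger_force: 30.7
```

In the tool's units: 4 mm / 300 = 0.0133, 3 mm / 300 = 0.01.

>>> arm_command:
  deltas:
    - [0,0,0.005,0,0,0]
    - [0,0,0.01,0,0,0]
    - [0,0,0.0133,0,0,0]

```text
time_s: 10.65
tcp_pos: [554.6, -69.3, 118.4]
eef_rot: [3.142, 0.0, 2.892]
ft_force: [0.8, 0.2, -1.9]
finger_gap: 21.7
finger_force: 30.7
```

In the tool's units: 3 mm / 300 = 0.01, 2 mm / 300 = 0.0067.

>>> arm_command:
  deltas:
    - [0,0,0.0033,0,0,0]
    - [0,0,0.0067,0,0,0]
    - [0,0,0.01,0,0,0]

```text
time_s: 11.02
tcp_pos: [554.8, -69.7, 115.9]
eef_rot: [-3.141, 0.001, 2.892]
ft_force: [-1.4, -2.0, 3.3]
finger_gap: 21.7
finger_force: 31.4
```

In the tool's units: 2 mm / 300 = 0.0067, 1 mm / 300 = 0.0033.

>>> arm_command:
  deltas:
    - [0,-0.0023,0,0,0,0]
    - [0,-0.0023,0.0033,0,0,0]
    - [0,-0.0023,0.0067,0,0,0]

```text
time_s: 11.4
tcp_pos: [554.3, -70.2, 113.1]
eef_rot: [-3.141, -0.0, 2.892]
ft_force: [-0.4, -2.0, 0.7]
finger_gap: 22.1
finger_force: 31.0
```

In the tool's units: 2 mm / 300 = 0.0067, 1 mm / 300 = 0.0033.

>>> arm_command:
  deltas:
    - [0,0,0.0033,0,0,0]
    - [0,0,0.0067,0,0,0]

```text
time_s: 11.65
tcp_pos: [554.6, -70.6, 111.8]
eef_rot: [-3.14, 0.001, 2.892]
ft_force: [-1.9, -1.6, 5.1]
finger_gap: 22.0
finger_force: 31.6
```

In the tool's units: 2 mm / 300 = 0.0067, 1 mm / 300 = 0.0033.

>>> arm_command:
  deltas:
    - [0,-0.0017,0.0033,0,0,0]
    - [0,-0.0017,0.0067,0,0,0]

```text
time_s: 11.9
tcp_pos: [554.8, -71.3, 110.2]
eef_rot: [-3.14, 0.002, 2.892]
ft_force: [-3.0, -4.7, 7.1]
finger_gap: 21.5
finger_force: 31.9
```

>>> arm_command:
  deltas:
    - [0,0,0.0017,0,0,0]
    - [0,0,0.0033,0,0,0]

```text
time_s: 12.15
tcp_pos: [554.9, -71.6, 109.6]
eef_rot: [-3.14, 0.002, 2.892]
ft_force: [-3.4, -5.9, 9.0]
finger_gap: 21.7
finger_force: 32.1
```

In the tool's units: -1 mm / 300 = -0.0033, -0.8 mm / 300 = -0.0027.

>>> arm_command:
  deltas:
    - [0,-0.0027,-0.0033,0,0,0]
    - [0,-0.0027,0,0,0,0]
    - [0,-0.0027,0.0033,0,0,0]

```text
time_s: 12.52
tcp_pos: [555.0, -71.8, 109.2]
eef_rot: [-3.141, 0.002, 2.892]
ft_force: [-3.1, -3.1, 13.8]
finger_gap: 21.4
finger_force: 32.8
```

In the tool's units: 1 mm / 300 = 0.0033, 0.5 mm / 300 = 0.0017.

>>> arm_command:
  deltas:
    - [0,0,0.0017,0,0,0]
    - [0,0,0.0033,0,0,0]

```text
time_s: 12.78
tcp_pos: [555.3, -71.8, 109.1]
eef_rot: [-3.141, 0.003, 2.892]
ft_force: [-5.2, -2.9, 18.1]
finger_gap: 21.7
finger_force: 33.4
```

Right slot: 20 N and no further travel at about 10 mm depth with the lateral force low, so it is jammed. I back out and try the middle slot, 50 mm along tool y.

In the tool's units: 50 mm / 300 = 0.1667, -26 mm / 300 = -0.0867.

>>> arm_command:
  deltas:
    - [0,0,-0.02,0,0,0]
    - [0,0,-0.0533,0,0,0]
    - [0,0,-0.0867,0,0,0]
    - [0,0.0833,-0.0867,0,0,0]
    - [0,0.1667,-0.0867,0,0,0]

```text
time_s: 13.4
tcp_pos: [566.5, -22.0, 132.6]
eef_rot: [3.141, 0.0, 2.891]
ft_force: [-1.0, -0.6, -1.7]
finger_gap: 21.7
finger_force: 30.7
```

In the tool's units: 12 mm / 300 = 0.04, 6 mm / 300 = 0.02.

>>> arm_command:
  deltas:
    - [0,0,0,0,0,0]
    - [0,0,0.02,0,0,0]
    - [0,0,0.04,0,0,0]
    - [0,0,0.04,0,0,0]

```text
time_s: 13.9
tcp_pos: [565.6, -23.1, 119.2]
eef_rot: [-3.142, -0.002, 2.891]
ft_force: [0.3, 0.5, -0.9]
finger_gap: 21.9
finger_force: 30.7
```

In the tool's units: 4 mm / 300 = 0.0133, 3 mm / 300 = 0.01.

>>> arm_command:
  deltas:
    - [0,0,0.0033,0,0,0]
    - [0,0,0.0067,0,0,0]
    - [0,0,0.01,0,0,0]
    - [0,0,0.0133,0,0,0]

```text
time_s: 14.4
tcp_pos: [566.5, -22.7, 116.3]
eef_rot: [3.142, 0.0, 2.892]
ft_force: [-0.6, -0.4, -1.8]
finger_gap: 21.6
finger_force: 30.7
```

In the tool's units: 2 mm / 300 = 0.0067, 1 mm / 300 = 0.0033.

>>> arm_command:
  deltas:
    - [0,0,0.0033,0,0,0]
    - [0,0,0.0067,0,0,0]

```text
time_s: 14.65
tcp_pos: [566.4, -22.8, 114.2]
eef_rot: [-3.142, -0.0, 2.892]
ft_force: [0.2, -0.5, -2.5]
finger_gap: 21.7
finger_force: 30.7
```

Free so far, about 4 mm in. I continue in small steps.

In the tool's units: 3 mm / 300 = 0.01, 2 mm / 300 = 0.0067.

>>> arm_command:
  deltas:
    - [0,0,0.0033,0,0,0]
    - [0,0,0.0067,0,0,0]
    - [0,0,0.01,0,0,0]

```text
time_s: 15.02
tcp_pos: [566.4, -22.8, 111.2]
eef_rot: [3.142, 0.0, 2.892]
ft_force: [0.1, 0.4, -1.6]
finger_gap: 21.5
finger_force: 30.7
```

In the tool's units: 2 mm / 300 = 0.0067, 1 mm / 300 = 0.0033.

>>> arm_command:
  deltas:
    - [0,0,0.0033,0,0,0]
    - [0,0,0.0067,0,0,0]

```text
time_s: 15.28
tcp_pos: [566.4, -22.8, 109.2]
eef_rot: [-3.142, -0.0, 2.892]
ft_force: [0.2, -0.0, -2.3]
finger_gap: 21.8
finger_force: 30.7
```

In the tool's units: 2 mm / 300 = 0.0067, 1 mm / 300 = 0.0033.

>>> arm_command:
  deltas:
    - [0,0,0.0033,0,0,0]
    - [0,0,0.0067,0,0,0]

```text
time_s: 15.52
tcp_pos: [566.4, -22.8, 107.2]
eef_rot: [-3.142, 0.0, 2.892]
ft_force: [-0.1, 0.3, -2.3]
finger_gap: 21.8
finger_force: 30.7
```

In the tool's units: 3 mm / 300 = 0.01, 2 mm / 300 = 0.0067.

>>> arm_command:
  deltas:
    - [0,0,0.0033,0,0,0]
    - [0,0,0.0067,0,0,0]
    - [0,0,0.01,0,0,0]

```text
time_s: 15.9
tcp_pos: [566.4, -22.8, 104.2]
eef_rot: [-3.142, 0.0, 2.892]
ft_force: [-0.4, 0.4, -1.5]
finger_gap: 21.6
finger_force: 30.7
```

In the tool's units: 3 mm / 300 = 0.01, 2 mm / 300 = 0.0067.

>>> arm_command:
  deltas:
    - [0,0,0.0033,0,0,0]
    - [0,0,0.0067,0,0,0]
    - [0,0,0.01,0,0,0]

```text
time_s: 16.27
tcp_pos: [566.4, -22.8, 101.2]
eef_rot: [-3.142, -0.0, 2.892]
ft_force: [0.5, -1.3, -1.6]
finger_gap: 21.8
finger_force: 30.7
```

In the tool's units: 2 mm / 300 = 0.0067, 1 mm / 300 = 0.0033.

>>> arm_command:
  deltas:
    - [0,0,0.0033,0,0,0]
    - [0,0,0.0067,0,0,0]

```text
time_s: 16.52
tcp_pos: [566.4, -22.8, 99.3]
eef_rot: [-3.142, 0.0, 2.892]
ft_force: [-0.5, -0.0, -1.2]
finger_gap: 21.8
finger_force: 30.7
```

>>> arm_command:
  deltas:
    - [0,0,0.005,0,0,0]
    - [0,0,0.01,0,0,0]
    - [0,0,0.0133,0,0,0]

```text
time_s: 16.9
tcp_pos: [566.3, -22.7, 95.2]
eef_rot: [-3.142, -0.0, 2.892]
ft_force: [-0.3, 0.2, -2.7]
finger_gap: 21.3
finger_force: 30.7
```

In the tool's units: 4 mm / 300 = 0.0133, 3 mm / 300 = 0.01.

>>> arm_command:
  deltas:
    - [0,0,0.005,0,0,0]
    - [0,0,0.01,0,0,0]
    - [0,0,0.0133,0,0,0]

```text
time_s: 17.27
tcp_pos: [566.4, -22.7, 91.2]
eef_rot: [3.142, -0.0, 2.892]
ft_force: [-0.4, -0.9, -2.0]
finger_gap: 21.4
finger_force: 30.7
```

In the tool's units: 4 mm / 300 = 0.0133, 3 mm / 300 = 0.01.

>>> arm_command:
  deltas:
    - [0,0,0.005,0,0,0]
    - [0,0,0.01,0,0,0]
    - [0,0,0.0133,0,0,0]

```text
time_s: 17.65
tcp_pos: [566.3, -22.7, 87.2]
eef_rot: [-3.142, -0.0, 2.892]
ft_force: [0.2, 0.3, -1.0]
finger_gap: 21.6
finger_force: 30.7
```

In the tool's units: 4 mm / 300 = 0.0133, 3 mm / 300 = 0.01.

>>> arm_command:
  deltas:
    - [0,0,0.005,0,0,0]
    - [0,0,0.01,0,0,0]
    - [0,0,0.0133,0,0,0]

```text
time_s: 18.02
tcp_pos: [566.3, -22.7, 83.2]
eef_rot: [-3.142, -0.0, 2.892]
ft_force: [0.3, -0.1, -2.1]
finger_gap: 21.5
finger_force: 30.7
```

In the tool's units: 2 mm / 300 = 0.0067, 1 mm / 300 = 0.0033.

>>> arm_command:
  deltas:
    - [0,0,0.0033,0,0,0]
    - [0,0,0.0067,0,0,0]
    - [0,0,0.0067,0,0,0]

```text
time_s: 18.4
tcp_pos: [566.3, -22.8, 81.2]
eef_rot: [-3.142, -0.0, 2.892]
ft_force: [0.2, -0.1, -2.5]
finger_gap: 21.6
finger_force: 30.7
```

In the tool's units: 2 mm / 300 = 0.0067, 1 mm / 300 = 0.0033.

>>> arm_command:
  deltas:
    - [0,0,0.0033,0,0,0]
    - [0,0,0.0067,0,0,0]
    - [0,0,0.0067,0,0,0]

```text
time_s: 18.77
tcp_pos: [566.3, -22.7, 79.2]
eef_rot: [3.142, -0.0, 2.892]
ft_force: [-0.0, 0.0, -1.8]
finger_gap: 21.7
finger_force: 30.7
```

In the tool's units: 1 mm / 300 = 0.0033, 0.5 mm / 300 = 0.0017.

>>> arm_command:
  deltas:
    - [0,0,0.0017,0,0,0]
    - [0,0,0.0033,0,0,0]

```text
time_s: 19.02
tcp_pos: [566.5, -22.8, 78.7]
eef_rot: [-3.142, 0.0, 2.892]
ft_force: [-1.8, 0.1, 2.7]
finger_gap: 21.8
finger_force: 31.3
```

The floor is touched at 40 mm, so the middle slot is the clear one. I bring the gauge back to its block.

>>> arm_command:
  deltas:
    - [0,0,-0.0333,0,0,0]
    - [0,0,-0.0933,0,0,0]
    - [0,0,-0.1533,0,0,0]
    - [0,0,-0.2133,0,0,0]
    - [0,0,-0.2267,0,0,0]

```text
time_s: 19.65
tcp_pos: [567.7, -23.1, 148.8]
eef_rot: [-3.142, 0.004, 2.892]
ft_force: [0.5, -0.3, -2.2]
finger_gap: 21.6
finger_force: 30.7
```

In the tool's units: -264.7 mm / 300 = -0.8823, -215 mm / 300 = -0.7167, -12 degrees / 45 = -0.2667.

>>> arm_command:
  deltas:
    - [-0.01,-0.1667,0,0,0,-0.0889]
    - [-0.02,-0.35,0,0,0,-0.1778]
    - [-0.0333,-0.5333,0,0,0,-0.2667]
    - [-0.0433,-0.7167,0,0,0,-0.2667]
    - [-0.0527,-0.8823,0,0,0,-0.2667]

```text
time_s: 20.27
tcp_pos: [515.5, -284.9, 146.0]
eef_rot: [3.141, -0.0, 3.101]
ft_force: [0.4, 0.1, -2.3]
finger_gap: 22.0
finger_force: 30.7
```

>>> arm_command:
  deltas:
    - [0,0,0,0,0,0]
    - [0,0,0,0,0,0]
    - [0,0,0,0,0,0]
    - [0,0,0,0,0,0]

```text
time_s: 20.78
tcp_pos: [516.6, -282.0, 146.2]
eef_rot: [3.141, -0.0, 3.103]
ft_force: [-1.3, 0.1, -1.7]
finger_gap: 21.4
finger_force: 30.7
```

```bash
python3 - <<'E'
from fit import *
s=get_state();t=s["tcp_pos"];print(s["time_s"],t.round(1),s["eef_rot"].round(3))
R=Rn.from_euler('xyz',s["eef_rot"]).as_matrix();print("to block, tool axes",(R.T@(np.array([516.3,-283.2,t[2]])-t)).round(1), "yaw err deg",np.degrees(3.101-s["eef_rot"][2]).round(2))
E
```

```text
20.775 [ 516.6 -282.   146.2] [ 3.141 -0.     3.103]
to block, tool axes [ 0.2 -1.2 -0. ] yaw err deg -0.12
```

In the tool's units: 30 mm / 300 = 0.1, 22 mm / 300 = 0.0733.

>>> arm_command:
  deltas:
    - [0,-0.0023,0.0333,0,0,0]
    - [0,-0.0023,0.0733,0,0,0]
    - [0,-0.0023,0.1,0,0,0]
    - [0,-0.0023,0.1,0,0,0]

```text
time_s: 21.28
tcp_pos: [515.6, -283.3, 114.9]
eef_rot: [3.14, -0.002, 3.101]
ft_force: [-0.0, -0.2, -2.2]
finger_gap: 22.0
finger_force: 30.7
```

In the tool's units: 6 mm / 300 = 0.02, 4 mm / 300 = 0.0133.

>>> arm_command:
  deltas:
    - [0,0,0.0067,0,0,0]
    - [0,0,0.0133,0,0,0]
    - [0,0,0.02,0,0,0]
    - [0,0,0.02,0,0,0]

```text
time_s: 21.78
tcp_pos: [516.9, -284.3, 112.2]
eef_rot: [-3.141, 0.001, 3.102]
ft_force: [-1.7, 2.1, 7.0]
finger_gap: 22.1
finger_force: 32.0
```

In the tool's units: 3 mm / 300 = 0.01, 2 mm / 300 = 0.0067.

>>> arm_command:
  deltas:
    - [0,0,0.0033,0,0,0]
    - [0,0,0.0067,0,0,0]
    - [0,0,0.01,0,0,0]

```text
time_s: 22.15
tcp_pos: [516.4, -283.7, 107.2]
eef_rot: [3.142, 0.0, 3.101]
ft_force: [0.1, 0.9, -2.4]
finger_gap: 21.7
finger_force: 30.8
```

In the tool's units: 14 mm / 300 = 0.0467, 11 mm / 300 = 0.0367.

>>> arm_command:
  deltas:
    - [0,0.001,0.01,0,0,0]
    - [0,0.001,0.0233,0,0,0]
    - [0,0.001,0.0367,0,0,0]
    - [0,0.001,0.0467,0,0,0]

```text
time_s: 22.65
tcp_pos: [516.1, -283.6, 92.7]
eef_rot: [3.141, -0.001, 3.101]
ft_force: [0.0, 0.0, -1.7]
finger_gap: 21.6
finger_force: 30.7
```

In the tool's units: 14 mm / 300 = 0.0467, 12 mm / 300 = 0.04.

>>> arm_command:
  deltas:
    - [0,0,0.0133,0,0,0]
    - [0,0,0.0267,0,0,0]
    - [0,0,0.04,0,0,0]
    - [0,0,0.0467,0,0,0]

```text
time_s: 23.15
tcp_pos: [516.2, -283.6, 78.9]
eef_rot: [3.142, -0.0, 3.101]
ft_force: [0.1, -0.9, -1.8]
finger_gap: 21.5
finger_force: 30.7
```

In the tool's units: 2 mm / 300 = 0.0067, 1.4 mm / 300 = 0.0047.

>>> arm_command:
  deltas:
    - [0,0,0.0023,0,0,0]
    - [0,0,0.0047,0,0,0]
    - [0,0,0.0067,0,0,0]

```text
time_s: 23.52
tcp_pos: [516.4, -283.5, 77.4]
eef_rot: [-3.142, 0.0, 3.101]
ft_force: [-0.4, 0.6, -1.3]
finger_gap: 21.2
finger_force: 30.7
```

In the tool's units: 0.8 mm / 300 = 0.0027, 0.5 mm / 300 = 0.0017.

>>> arm_command:
  deltas:
    - [0,0,0.0017,0,0,0]
    - [0,0,0.0027,0,0,0]

```text
time_s: 23.78
tcp_pos: [516.4, -283.6, 76.8]
eef_rot: [-3.142, 0.0, 3.101]
ft_force: [-1.2, 1.5, 1.4]
finger_gap: 21.4
finger_force: 31.1
```

>>> arm_command:
  deltas:
    - [0,0,0,0,0,0]
    - [0,0,0,0,0,0]
    - [0,0,0,0,0,0]
    - [0,0,0,0,0,0]
    - [0,0,0,0,0,0]
  claw: 0

```text
time_s: 24.4
tcp_pos: [516.3, -283.6, 76.5]
eef_rot: [-3.142, 0.0, 3.101]
ft_force: [-0.6, -0.5, -0.2]
finger_gap: 85.7
finger_force: 0.0
```

In the tool's units: -155 mm / 300 = -0.5167, -130 mm / 300 = -0.4333.

>>> arm_command:
  deltas:
    - [0,0,-0.0667,0,0,0]
    - [0,0,-0.1667,0,0,0]
    - [0,0,-0.3,0,0,0]
    - [0,0,-0.4333,0,0,0]
    - [0.1533,0,-0.5167,0,0,0]

```text
time_s: 25.02
tcp_pos: [472.0, -282.7, 235.8]
eef_rot: [-3.138, 0.005, 3.103]
ft_force: [-0.5, -1.4, -0.1]
finger_gap: 85.2
finger_force: 0.0
```

```bash
python3 - <<'E'
from fit import *
s=get_state();print(s["time_s"],s["tcp_pos"].round(1),s["eef_rot"].round(3),s["finger_gap"])
p=cam("wrist")
for n,bx in(("gauge_grip",lambda x,y,a:[corners(x,y,a,46,22,74,118)]),):
    r=[q for q in cut_out(n,p) if np.abs(onz(p,q["centre"],96)[:2]-[518,-282]).max()<30]
    if r: print(fit(p,r[0]["pixels"].astype(float),bx,[517,-282,0]))
save(p,"w5")
E
```

```text
25.025 [ 472.  -282.7  235.8] [-3.138  0.005  3.103] 85.22695147237998
(array([ 5.1536e+02, -2.8281e+02, -4.8000e-02]), np.float64(110.9), np.float64(1387.0))
```

In the tool's units: 300 mm / 300 = 1, 240 mm / 300 = 0.8, -2.2 degrees / 45 = -0.0489.

>>> arm_command:
  deltas:
    - [0.0067,0.2,0.0167,0,0,-0.0489]
    - [0.0133,0.4,0.0167,0,0,-0.0489]
    - [0.02,0.6,0.0167,0,0,-0.0489]
    - [0.03,0.8,0.0167,0,0,-0.0489]
    - [0.04,1,0.0167,0,0,-0.0489]

```text
time_s: 25.75
tcp_pos: [470.5, 20.6, 227.3]
eef_rot: [-3.142, 0.002, 3.139]
ft_force: [1.6, -0.5, 0.3]
finger_gap: 85.1
finger_force: 0.0
```

In the tool's units: 292 mm / 300 = 0.9733, 240 mm / 300 = 0.8.

>>> arm_command:
  deltas:
    - [0,0.2,0,0,0,0]
    - [0,0.4,0,0,0,0]
    - [0,0.6,0,0,0,0]
    - [0,0.8,0,0,0,0]
    - [0,0.9733,0,0,0,0]

```text
time_s: 26.38
tcp_pos: [470.7, 313.2, 227.2]
eef_rot: [3.141, 0.001, 3.141]
ft_force: [1.4, -0.7, 0.1]
finger_gap: 85.2
finger_force: 0.0
```

>>> arm_command:
  deltas:
    - [0,0,0,0,0,0]
    - [0,0,0,0,0,0]
    - [0,0,0,0,0,0]

```text
time_s: 26.75
tcp_pos: [471.2, 309.5, 226.7]
eef_rot: [-3.141, 0.0, 3.138]
ft_force: [0.0, 0.3, -0.8]
finger_gap: 85.8
finger_force: 0.0
```

```bash
python3 - <<'E'
from fit import *
s=get_state();print(s["time_s"],s["tcp_pos"].round(1),s["eef_rot"].round(3),s["finger_gap"])
p=cam("wrist");save(p,"w6")
im=p["image"].astype(float)
m=((im.min(2)>190)&(im[:,:,0]-im[:,:,2]<40));M=np.zeros_like(m);M[130:300,290:375]=m[130:300,290:375]
n,l,st,c=cv2.connectedComponentsWithStats(M.astype(np.uint8))
for k in range(1,n):
    if st[k,4]>60:
        print(st[k],c[k].round(1));comp=(l==k).astype(float)
        ys,xs=np.nonzero(l==k);a=np.polyfit(ys,xs,1);print("slope",a)
        e=[(np.polyval(a,y),y) for y in(ys.min(),ys.max()+1)];z=112 if st[k,3]>95 else 62
        A,B=[onz(p,q,z)[:2] for q in e];print("ends",A.round(1),B.round(1),"len",np.linalg.norm(B-A).round(1),"yaw",np.arctan2(*(B-A)[::-1]).round(3))
        h=100 if z==112 else 50
        print(fit(p,comp,lambda x,y,t:[corners(x,y,t,100,7,z-1,z)],[*(A+B)/2,0.]))
r=[q for q in cut_out("rack",p)];print([(q["score"],q["centre"]) for q in r])
v=p["image"][130:300,270:400];cv2.imwrite("pics/z6.png",cv2.resize(v,None,fx=3.5,fy=3.5,interpolation=cv2.INTER_NEAREST)[:,:,::-1])
E
```

```text
26.75 [471.2 309.5 226.7] [-3.141  0.     3.138] 85.77883622286936
[354 164  14  90 595] [360.4 206.8]
slope [7.94764484e-02 3.43932760e+02]
ends [452.7 349.1] [552.8 360. ] len 100.7 yaw 0.108
(array([5.01919e+02, 3.54423e+02, 1.09000e-01]), np.float64(53.4), np.float64(595.0))
[308 177  20 103 843] [318.1 226.4]
slope [1.21097998e-01 2.90677438e+02]
ends [456.1 304.5] [555.5 315.4] len 100.0 yaw 0.109
(array([5.05340e+02, 3.09854e+02, 1.09000e-01]), np.float64(60.7), np.float64(843.0))
[(0.59, [336.8, 204.0])]
```

View pics/z6.png

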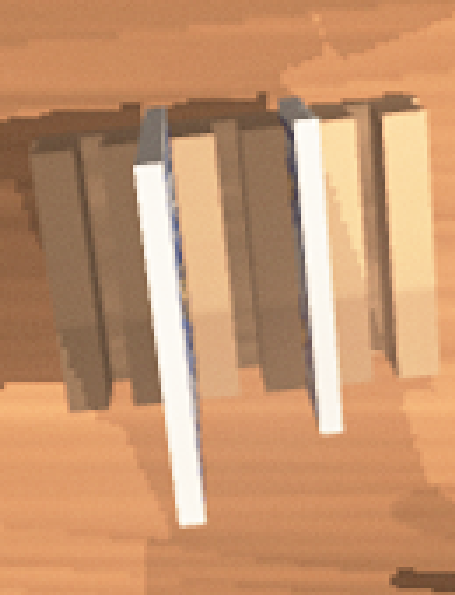

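The tile's white top edge is at about (148–200, 165–525) in the crop. It fits at (505.5,310) with yaw 0.109, 45 mm from the border tile as specified. I grasp it high, above the border tile's top.

In the tool's units: 150 mm / 300 = 0.5, 135 mm / 300 = 0.45, -6.4 degrees / 45 = -0.1422.

>>> arm_command:
  deltas:
    - [-0.1133,0.0017,0.0333,0,0,-0.1422]
    - [-0.114,0.0017,0.2,0,0,-0.1422]
    - [-0.114,0.0017,0.3333,0,0,-0.1422]
    - [-0.114,0.0017,0.45,0,0,-0.1422]
    - [-0.114,0.0017,0.5,0,0,-0.1422]

```text
time_s: 27.48
tcp_pos: [503.9, 309.7, 74.3]
eef_rot: [-3.141, -0.004, -3.033]
ft_force: [0.4, -1.2, 0.9]
finger_gap: 85.3
finger_force: 0.0
```

>>> arm_command:
  deltas:
    - [0,0,0,0,0,0]
    - [0,0,0,0,0,0]
    - [0,0,0,0,0,0]

```text
time_s: 27.85
tcp_pos: [506.3, 311.4, 78.3]
eef_rot: [3.141, 0.003, -3.032]
ft_force: [0.3, 0.3, 0.6]
finger_gap: 85.5
finger_force: 0.0
```

>>> arm_command:
  deltas:
    - [0,0,0,0,0,0]
    - [0,0,0,0,0,0]
    - [0,0,0,0,0,0]
    - [0,0,0,0,0,0]
    - [0,0,0,0,0,0]
  claw: 1
  squeeze: 22

```text
time_s: 28.48
tcp_pos: [505.2, 310.3, 76.5]
eef_rot: [-3.14, -0.0, -3.031]
ft_force: [0.5, -2.5, 1.7]
finger_gap: 6.5
finger_force: 22.7
```

>>> arm_command:
  deltas:
    - [0,0,0,0,0,0]
    - [0,0,0,0,0,0]

```text
time_s: 28.72
tcp_pos: [505.1, 310.3, 76.4]
eef_rot: [-3.14, -0.0, -3.032]
ft_force: [-0.4, -6.0, 1.5]
finger_gap: 7.1
finger_force: 22.8
```

In the tool's units: -110 mm / 300 = -0.3667, -80 mm / 300 = -0.2667.

>>> arm_command:
  deltas:
    - [0,0,-0.0267,0,0,0]
    - [0,0,-0.0833,0,0,0]
    - [0,0,-0.1667,0,0,0]
    - [0,0,-0.2667,0,0,0]
    - [0,0,-0.3667,0,0,0]

```text
time_s: 29.35
tcp_pos: [505.2, 312.2, 189.1]
eef_rot: [3.139, 0.002, -3.032]
ft_force: [0.1, 0.9, -1.8]
finger_gap: 6.5
finger_force: 22.5
```

In the tool's units: -260 mm / 300 = -0.8667, -205 mm / 300 = -0.6833, 20.6 degrees / 45 = 0.4578.

>>> arm_command:
  deltas:
    - [-0.01,-0.1333,0,0,0,0.0667]
    - [-0.0267,-0.3167,0,0,0,0.1778]
    - [-0.04,-0.5,0,0,0,0.2889]
    - [-0.0533,-0.6833,0,0,0,0.4]
    - [-0.0667,-0.8667,0,0,0,0.4578]

```text
time_s: 29.98
tcp_pos: [554.5, 54.0, 188.4]
eef_rot: [3.139, 0.003, 2.89]
ft_force: [0.2, 0.4, -1.4]
finger_gap: 6.6
finger_force: 22.7
```

```bash
python3 - <<'E'
from h import *
s=get_state();t=s["tcp_pos"];R=Rn.from_euler('xyz',s["eef_rot"]).as_matrix()
print(s["time_s"],t.round(1),s["eef_rot"].round(3),s["finger_gap"],(R.T@(np.array([566.4,-22.8,t[2]])-t)).round(1))
E
```

```text
29.975 [554.5  54.  188.4] [3.139e+00 3.000e-03 2.890e+00] 6.566319728220894 [-30.6 -71.5  -0.1]
```

In the tool's units: -71.3 mm / 300 = -0.2377, -40 mm / 300 = -0.1333.

>>> arm_command:
  deltas:
    - [-0.05,-0.1333,0,0,0,0]
    - [-0.105,-0.2377,0,0,0,0]
    - [-0.105,-0.2377,0,0,0,0]
    - [-0.105,-0.2377,0,0,0,0]
    - [-0.105,-0.2377,0,0,0,0]

```text
time_s: 30.6
tcp_pos: [566.5, -20.8, 187.0]
eef_rot: [3.141, 0.001, 2.893]
ft_force: [0.5, 0.0, -1.9]
finger_gap: 6.9
finger_force: 22.7
```

In the tool's units: 50 mm / 300 = 0.1667, 35 mm / 300 = 0.1167.

>>> arm_command:
  deltas:
    - [0,0,0.05,0,0,0]
    - [0,0,0.1167,0,0,0]
    - [0,0,0.1667,0,0,0]
    - [0,0,0.1667,0,0,0]
    - [0,0,0.1667,0,0,0]

```text
time_s: 31.22
tcp_pos: [566.8, -22.1, 137.0]
eef_rot: [3.142, 0.001, 2.892]
ft_force: [-0.3, 0.5, -2.2]
finger_gap: 6.5
finger_force: 22.6
```

```bash
python3 - <<'E'
from h import *
a=[]
for i in range(3):
    p=cam("wrist");s=get_state();a.append([*s["tcp_pos"],s["eef_rot"][2],s["ft_force"][2]])
print(s["time_s"],np.round(a,2));save(p,"w7")
P=[cam("scene"),cam("side")]
a=P[0]["image"][130:260,230:370];b=P[1]["image"][120:250,250:390];w=p["image"][100:330,180:460]
o=np.vstack([np.hstack([cv2.resize(a,(400,371)),cv2.resize(b,(400,371))]),np.hstack([cv2.resize(w,(280,230)),np.zeros((230,520,3),np.uint8)])])[:600]
cv2.imwrite("pics/c7.png",o[:,:,::-1])
E
```

```text
31.375 [[567.07 -22.23 137.31   2.89  -2.36]
 [567.13 -22.29 137.47   2.89  -2.17]
 [567.08 -22.29 137.44   2.89  -2.11]]
```

View pics/c7.png

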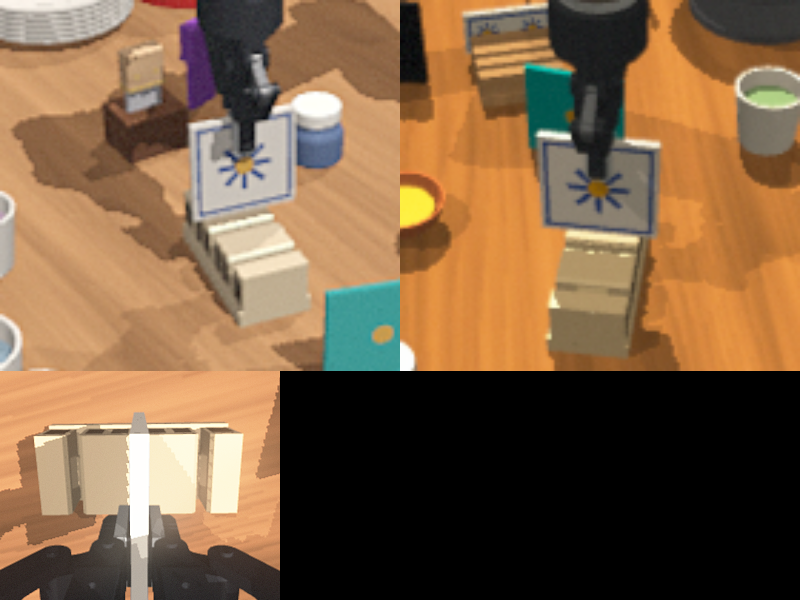

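The tile hangs level over the middle slot, and the gauge stands in its block. I lower it slowly with a 0.6 mm lateral correction.

In the tool's units: 16 mm / 300 = 0.0533, 8 mm / 300 = 0.0267.

>>> arm_command:
  deltas:
    - [0,-0.002,0.0267,0,0,0]
    - [0,-0.002,0.0533,0,0,0]
    - [0,-0.002,0.0533,0,0,0]
    - [0,-0.002,0.0533,0,0,0]

```text
time_s: 31.98
tcp_pos: [566.2, -22.7, 120.4]
eef_rot: [3.142, -0.0, 2.892]
ft_force: [0.8, 0.3, -1.7]
finger_gap: 6.8
finger_force: 22.7
```

In the tool's units: 4.5 mm / 300 = 0.015, 3 mm / 300 = 0.01.

>>> arm_command:
  deltas:
    - [0,0,0.005,0,0,0]
    - [0,0,0.01,0,0,0]
    - [0,0,0.015,0,0,0]

```text
time_s: 32.35
tcp_pos: [566.3, -22.7, 116.0]
eef_rot: [-3.142, 0.0, 2.892]
ft_force: [0.5, 0.4, -0.9]
finger_gap: 6.7
finger_force: 22.7
```

In the tool's units: 3 mm / 300 = 0.01, 2 mm / 300 = 0.0067.

>>> arm_command:
  deltas:
    - [0,0,0.0033,0,0,0]
    - [0,0,0.0067,0,0,0]
    - [0,0,0.01,0,0,0]

```text
time_s: 32.72
tcp_pos: [566.3, -22.7, 112.9]
eef_rot: [3.142, 0.0, 2.892]
ft_force: [0.3, 0.8, -1.7]
finger_gap: 6.8
finger_force: 22.7
```

>>> arm_command:
  deltas:
    - [0,0,0.0033,0,0,0]
    - [0,0,0.0067,0,0,0]

```text
time_s: 32.98
tcp_pos: [566.3, -22.7, 110.9]
eef_rot: [-3.142, 0.0, 2.892]
ft_force: [0.4, 0.2, -2.6]
finger_gap: 6.6
finger_force: 22.7
```

In freely, 8 mm deep. Continuing down; the floor should come at TCP of about 78.

In the tool's units: 8 mm / 300 = 0.0267, 6 mm / 300 = 0.02.

>>> arm_command:
  deltas:
    - [0,0,0.0067,0,0,0]
    - [0,0,0.0133,0,0,0]
    - [0,0,0.02,0,0,0]
    - [0,0,0.0267,0,0,0]

```text
time_s: 33.48
tcp_pos: [566.2, -22.7, 102.8]
eef_rot: [3.142, -0.0, 2.892]
ft_force: [-0.9, 0.1, -0.5]
finger_gap: 6.7
finger_force: 22.7
```

In the tool's units: 8 mm / 300 = 0.0267, 6 mm / 300 = 0.02.

>>> arm_command:
  deltas:
    - [0,0,0.0067,0,0,0]
    - [0,0,0.0133,0,0,0]
    - [0,0,0.02,0,0,0]
    - [0,0,0.0267,0,0,0]

```text
time_s: 33.98
tcp_pos: [566.3, -22.7, 94.9]
eef_rot: [3.142, -0.0, 2.892]
ft_force: [0.4, -0.0, -2.4]
finger_gap: 6.9
finger_force: 22.7
```

In the tool's units: 8 mm / 300 = 0.0267, 6 mm / 300 = 0.02.

>>> arm_command:
  deltas:
    - [0,0,0.0067,0,0,0]
    - [0,0,0.0133,0,0,0]
    - [0,0,0.02,0,0,0]
    - [0,0,0.0267,0,0,0]

```text
time_s: 34.48
tcp_pos: [566.3, -22.7, 86.9]
eef_rot: [-3.142, 0.0, 2.892]
ft_force: [1.0, 0.1, -2.1]
finger_gap: 6.5
finger_force: 22.7
```

In the tool's units: 5.5 mm / 300 = 0.0183, 4.5 mm / 300 = 0.015.

>>> arm_command:
  deltas:
    - [0,0,0.005,0,0,0]
    - [0,0,0.01,0,0,0]
    - [0,0,0.015,0,0,0]
    - [0,0,0.0183,0,0,0]

```text
time_s: 34.98
tcp_pos: [566.2, -22.7, 81.4]
eef_rot: [-3.142, -0.0, 2.892]
ft_force: [-0.2, -0.7, -2.5]
finger_gap: 6.5
finger_force: 22.7
```

In the tool's units: 2 mm / 300 = 0.0067, 1.4 mm / 300 = 0.0047.

>>> arm_command:
  deltas:
    - [0,0,0.0023,0,0,0]
    - [0,0,0.0047,0,0,0]
    - [0,0,0.0067,0,0,0]

```text
time_s: 35.35
tcp_pos: [566.3, -22.7, 79.5]
eef_rot: [-3.142, 0.0, 2.892]
ft_force: [-0.1, -0.7, -1.1]
finger_gap: 7.0
finger_force: 22.7
```

In the tool's units: 1.2 mm / 300 = 0.004, 0.6 mm / 300 = 0.002.

>>> arm_command:
  deltas:
    - [0,0,0.002,0,0,0]
    - [0,0,0.004,0,0,0]
    - [0,0,0.004,0,0,0]

```text
time_s: 35.72
tcp_pos: [566.3, -22.7, 78.5]
eef_rot: [-3.142, -0.0, 2.892]
ft_force: [-0.0, 0.4, 0.1]
finger_gap: 6.4
finger_force: 22.9
```

In the tool's units: 0.6 mm / 300 = 0.002, 0.4 mm / 300 = 0.0013.

>>> arm_command:
  deltas:
    - [0,0,0.0013,0,0,0]
    - [0,0,0.002,0,0,0]

```text
time_s: 35.98
tcp_pos: [566.4, -22.7, 78.5]
eef_rot: [-3.142, 0.0, 2.892]
ft_force: [-4.6, 0.2, 7.0]
finger_gap: 6.7
finger_force: 23.9
```

On the floor (force is up). Release and retreat.

>>> arm_command:
  deltas:
    - [0,0,0,0,0,0]
    - [0,0,0,0,0,0]
    - [0,0,0,0,0,0]
    - [0,0,0,0,0,0]
    - [0,0,0,0,0,0]
  claw: 0

```text
time_s: 36.6
tcp_pos: [566.3, -22.8, 77.7]
eef_rot: [-3.142, 0.0, 2.892]
ft_force: [-1.0, 0.9, -0.5]
finger_gap: 85.9
finger_force: 0.0
```

In the tool's units: -150 mm / 300 = -0.5, -130 mm / 300 = -0.4333.

>>> arm_command:
  deltas:
    - [0,0,-0.05,0,0,0]
    - [0,0,-0.1333,0,0,0]
    - [0,0,-0.2667,0,0,0]
    - [0,0,-0.4333,0,0,0]
    - [0,0,-0.5,0,0,0]

```text
time_s: 37.22
tcp_pos: [568.1, -23.1, 233.0]
eef_rot: [-3.142, 0.007, 2.892]
ft_force: [-0.0, 0.4, -0.6]
finger_gap: 85.7
finger_force: 0.0
```

In the tool's units: 80 mm / 300 = 0.2667, -40 mm / 300 = -0.1333.

>>> arm_command:
  deltas:
    - [0.1333,0,-0.0667,0,0,0]
    - [0.2667,0,-0.1333,0,0,0]
    - [0.2667,0,-0.1333,0,0,0]
    - [0.2667,0,-0.1333,0,0,0]

```text
time_s: 37.72
tcp_pos: [489.1, -3.1, 268.3]
eef_rot: [-3.142, 0.001, 2.892]
ft_force: [-0.5, 0.4, -1.0]
finger_gap: 85.6
finger_force: 0.0
```

```bash
python3 - <<'E'
from h import *
P=[cam("scene"),cam("side")];s=get_state();print(s["time_s"],s["tcp_pos"].round(1),s["ft_force"].round(1))
for p in P: print([(t,np.round(q["centre"],1),round(q["score"],2)) for t in("tile","gauge") for q in tip_of(t,p)[:3]],proj(p,[566.4,-22.8,14]).round(1),proj(p,[516.3,-282.8,12]).round(1))
a=P[0]["image"][130:260,230:370];b=P[1]["image"][120:350,220:420]
o=np.hstack([cv2.resize(a,(400,371)),cv2.resize(b,(323,371))])
cv2.imwrite("pics/c8.png",o[:,:,::-1])
E
```

```text
37.825 [489.1  -3.2 267.3] [-0.2  0.   0.9]
[('tile', array([362.4, 260.5]), 0.8), ('tile', array([389.7, 217.5]), 0.67), ('tile', array([310.1, 222.1]), 0.57), ('gauge', array([277.1, 177.5]), 0.62), ('gauge', array([296.8, 167.6]), 0.55)] [315.8 220.5] [281.3 176.4]
[('tile', array([243.8, 144.6]), 0.83), ('tile', array([311.8, 174.9]), 0.79), ('tile', array([319.8, 214.9]), 0.68), ('gauge', array([305.9, 302.4]), 0.84), ('gauge', array([262.6, 328.8]), 0.75)] [319.4 217. ] [307.3 306.6]
```

View pics/c8.png

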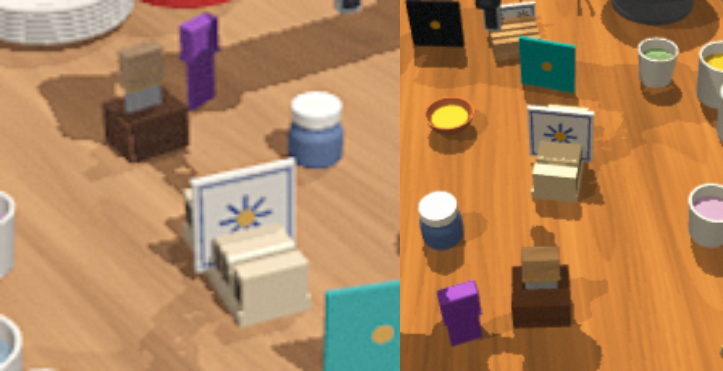

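The picture shows the tile upright and down in the middle slot, the gauge in its block and the arm clear. I hand in.

```bash
python3 -c "
from bench import *
print(finish_job())"
```

```text
the job is handed in; nothing more can be done
None
```

The middle slot is the clear one (the right slot jammed about 10 mm down, the left was not tried); the gauge is back in its block, the painted tile stands on the floor of the middle slot, and the job is handed in, though the hand-in returned no verdict.

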